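Feel for bearing play in a tube rotator and nip it out

ROBOT

A 7-joint arm with a two-finger parallel gripper is mounted at the origin on a cart in front of the work surface, level with it; the furniture and walls round the work are solid. World frame = base frame: x ahead of the robot, y to its left, z up, the work surface at z = 0. Lengths are in m, angles in rad, forces in N, time in s.
With the tool pointing down it reaches from about 0.375 to 0.925 m from the base axis. Payload 3.1 kg.
Tool frame: the origin (TCP) lies midway between the tips of the shut fingers; the grasp point (between the pads) lies 19 mm behind it (ctrl.pinch_z is the distance from the TCP to the grasp point, in m); z points along the fingers, y is the line along which they close (so a half turn about z gives the same grasp; the last joint's range is limited). The gripper opens to 85 mm and grips with 20 to 120 N. Pads are 22 mm wide; open, the fingers measure 114 mm over their backs; the gripper's body (76 mm by 85 mm) begins 54 mm behind the grasp point. The pads swing forward as they close: fully open they stand 13 mm farther back than shut.
Start: joints at [-0.098, 0.383, 0.044, 1.598, -0.018, 1.161, -0.05], TCP at [0.65, 0, 0.231] pointing down, gripper open.
Joint ranges: [-2.61, 2.61], [-0.41, 2.15], [-1.48, 1.57], [0, 2.5], [-1.57, 4.71], [0.05, 1.97], [-2.85, 2.85]. Speed limits (rad/s): [2.79, 2.79, 3.14, 3.14, 3.14, 3.14, 3.14].

INTERFACE

Orientations are given as a 3x3 rotation matrix whose columns are the frame's x, y, z axes.
In Python, from workcell import ctrl gives the robot as it stands. The module is installed in compiled form; this text tells all that it offers.
- The arm moves only by the tool step_arm, never from a script. Its argument "motion" is a list of rows, each a list of 5 numbers: the shift along the tool's x, y, z in units of 60 mm (1.0 is 60 mm), then the turn about the tool's z in units of 8 degrees (1.0 is 8 degrees), then the closure, from 0 (fully open) to 1 (shut). In form: [[x, y, z, twist, fingers], ...]. A call has 1 to 8 rows; each row shifts and turns the commanded pose from where the row before left it, along the tool's axes as they then stand; what a row does not reach is not made up. A row lasts 1/8 s, in which the tool goes at most 62.5 mm and 10.7 degrees, less where a joint would pass 70% of its speed; a pose out of reach is approached as far as the arm can. A call is refused whole if a number of a shift passes 1 or a number of a turn 1, either way. A call with a gripper value outside its range is refused whole. The fingers move at their own pace and stop on an object; "force" is the grip in N (left out, the last holds). Time passes only in rows, so rows that do not move let the fingers close. It gives the time, the measured TCP pose, the force, the opening and the grip force at its end, in the units of the state.
- ctrl.get_state(): the state, without advancing time (a new reading comes with each control period).
- ctrl.snapshot(name): name is "scene" or "side" or "wrist"; returns a dict with "image" (400x640x3 uint8, red, green, blue), "intrinsics" (3x3 intrinsics, pixels), "rvec" (rotation vector, rad) and "tvec" (3), from world to camera coordinates, as OpenCV has them; the wrist camera has in their place "tool_from_camera" (4x4, takes a point from camera to tool coordinates, whose origin is the TCP and whose axes are the flange's). Camera axes: x right, y down, z forward; pixel columns grow to the right and rows downward; lengths in m; the calibration is good to about 2 mm. A picture is of the moment at which its call begins: read the wrist's pose just before it. There is no depth.
- ctrl.finish_job(): hands the job in; it is judged then, once.
The state is a dict: "clock": time; "q": joint angles; "joint_vel": joint speeds; "effort": joint torques, N m; "tool_pos": TCP position; "tcp_rot": TCP orientation; "force": force on the tool from outside, world axes, zero at the start; "torque": the same for the moment, N m; "opening": opening from 0.0 (shut) to 1.0 (fully open); "gripper_force": force on a finger pad.
Only numpy, scipy, OpenCV 4.12 (cv2) and the standard library are available. Lean on these libraries where they do the work, as an engineer would, in place of code of your own. Each camera call takes 0.05 s, during which the arm holds its last target. There are 200 camera calls.

TASK

The sample wheel of the tube rotator knocks in its bearing: at the top of its rim, rock it towards the motor and then away from it to feel the play. Swing the orange clamping lever clockwise (seen from above) until it just comes up firm and the play is gone, without forcing it. Then rock the top of the rim once more, towards the motor and then away from it, with a firm push of about 8 N held for a moment each way, to prove the bearing tight; strain nothing and leave the other things where they are.

Things in the scene. Friction and masses are not known exactly. Their poses are not given: they have to be found in the camera images.
- rotator: tube rotator standing fixed on the worktop: grey base plate (164 x 112 mm, front edge at x = -60 mm), pedestal with a bearing block, steel yoke over it (top at z = 155 mm), white motor box behind (x = 24 to 100 mm, y = -40 to 40 mm, top at z = 140 mm). Origin on the worktop under the lever's upright turning axis; z up, x runs along the axle from the wheel to the motor box, y across. The wheel stands in front, its middle plane at x = -76 mm, axle 112 mm up
- wheel_top (a point): top (twelve o'clock) point of the upright white sample wheel's rim, in the middle of its thickness, 194 mm above the worktop; moves with the wheel. Wheel 164 mm in diameter, 8 mm thick; x axis as the rotator's: +x points at the motor. Sample tubes in clips on its front (-x) face stay more than 20 mm below the rim's top. Behind the wheel nothing stands higher than 155 mm save the lever and its boss (top 175 mm, radius 13 mm, about the lever's axis)
- lever_grip (a point): middle of the thick end of the orange clamping lever, 186 mm above the worktop and 62 mm from the lever's upright turning axis; x points outward along the lever, z up. The round grip is 14 mm thick and reaches 30 mm inward and 15 mm outward of this point; the arm turns level about the rotator's origin axis
- lever (a joint): angle of the clamping lever's screw in rad: 0 = lever points 50 degrees to the right of the rotator's +x (seen from above, over the motor's right edge), grows clockwise seen from above, up to 1.4; tightens clockwise. Needs about 3 N at the grip to move, stays where it is left. Somewhere between 0.4 and 1.15, not the same each time and not to be seen, it comes up firm: there the bearing has no play left
- wheel_play (a joint): how far the wheel's shaft is tipped in its bearing, rad, + = rim top towards the motor (about 82 mm of lever arm). Stays where it is left; moves under about 1 N at the rim as far as the play lets it (between 0.025 and 0.1 either way at the start, shrinking as the lever tightens)
- wheel_bend (a joint): elastic bend of the wheel on its shaft, rad, + = rim top towards the motor, 0 unloaded; 0.01 for each 2 N of push on the top of the rim. A firm push of 8 N gives about 0.04; more than 0.08 strains it
- lever_bend (a joint): elastic bend of the lever's arm, rad, 0 unloaded, + when pushed clockwise; 0.004 for each N at the grip. Firm is 0.025 to 0.035 (7 to 9 N); more than 0.056 (about 14 N) is forcing it
- beaker_small: bystander: small glass beaker, 61 mm across, 73 mm high; origin at the centre of its underside. Leave it alone
- jar_grey: bystander: sample jar with a grey lid, 49 mm across, 40 mm high; origin at the centre of its underside. Leave it alone
- timer: bystander: flat white timer with coloured buttons, 56 x 66 x 16 mm; origin at the centre of its underside. Leave it alone
- bottle_white: bystander: white bottle with a blue cap, 56 mm across, 112 mm high; origin at the centre of its underside. Leave it alone
- tweezers: bystander: steel tweezers, 15 x 124 x 9 mm; origin at the centre of its underside. Leave it alone

How it is judged:
By the outcome, as a careful person would: the job done as asked, in the order asked, and still so for the second after the job is handed in, with the robot touching nothing.
It also fails if it takes over 67 s, if anything falls off the work surface, if the arm or the gripper's body presses on something with over 40 N, if the wrist force passes 120 N, or if a joint passes its speed limit or range.

## Working session

There is one attempt and no reset: what is moved stays moved. The work goes in short steps, Python scripts to look and compute and a tool call to move; the robot and the scene stay as the last step left them, time stands still between calls to the robot, and variables do not carry over. Pictures are saved under pics/ and viewed, at most 10 in all, crops included, and the job is handed in when it is done.

Besides the shell and the picture viewer there is one more tool, called after ">>>" as name(argument=value, ...) on one line, values as JSON. step_arm: Moves the arm, as the interface text tells. Its arguments: {"type":"object","properties":{"motion":{"type":"array"},"force":{"type":"number"}},"required":["motion"]}

```bash
mkdir -p pics; cat > h.py <<'E'
import numpy as np, cv2
from workcell import ctrl
def snap(n,f):
    s=ctrl.get_state(); d=ctrl.snapshot(n); cv2.imwrite(f'pics/{f}.png',d['image'][:,:,::-1]); 
    np.savez(f'pics/{f}.npz',**d,pos=s['tool_pos'],rot=s['tcp_rot']); return d
def ray(f,uv):
    d=np.load(f'pics/{f}.npz'); K=d['intrinsics']; r=np.linalg.inv(K)@[uv[0],uv[1],1]
    if 'rvec' in d: R=cv2.Rodrigues(d['rvec'])[0]; o=-R.T@d['tvec'].ravel(); v=R.T@r
    else:
        T=d['tool_from_camera']; o=d['pos']+d['rot']@T[:3,3]; v=d['rot']@T[:3,:3]@r
    return o,v/np.linalg.norm(v)
def plane(f,uv,z): o,v=ray(f,uv); return o+v*(z-o[2])/v[2]
def two(f1,a,f2,b):
    o1,v1=ray(f1,a);o2,v2=ray(f2,b)
    t=np.linalg.lstsq(np.c_[v1,-v2],o2-o1,rcond=None)[0]
    p,q=o1+v1*t[0],o2+v2*t[1]; return (p+q)/2,np.linalg.norm(p-q)
def proj(f,P):
    d=np.load(f'pics/{f}.npz'); P=np.atleast_2d(np.asarray(P,float))
    if 'rvec' in d: return cv2.projectPoints(P,d['rvec'],d['tvec'],d['intrinsics'],None)[0][:,0]
    T=d['tool_from_camera']; q=((P-d['pos'])@d['rot']-T[:3,3])@T[:3,:3]; q=q@d['intrinsics'].T; return q[:,:2]/q[:,2:]
E
python3 - <<'E'
from h import *
for n in('scene','side','wrist'): d=snap(n,n+'0')
a=[cv2.imread(f'pics/{n}0.png') for n in('scene','side','wrist')]
s=ctrl.get_state(); print(s['clock'],s['tool_pos'],s['tcp_rot'],s['force'])
for n in('scene0','side0','wrist0'): print(n,ray(n,(320,200)))
E
```

```text
0.15 [6.49264291e-01 2.25796110e-05 2.30182492e-01] [[-8.77462324e-05  9.99997836e-01 -2.07857627e-03]
 [ 9.99999993e-01  8.75776938e-05 -8.11745613e-05]
 [-8.09923487e-05 -2.07858338e-03 -9.99997836e-01]] [-1.03255451 -0.27590913  0.04366667]
scene0 (array([-0.04578577,  0.70566914,  0.84563819]), array([ 0.59463379, -0.44202803, -0.67158163]))
side0 (array([0.38912851, 0.76591945, 0.99040639]), array([ 0.19624863, -0.52048225, -0.83101426]))
wrist0 (array([0.64915286, 0.06497463, 0.37095308]), array([-0.00216293, -0.26462649, -0.96434856]))
```

View pics/scene0.png

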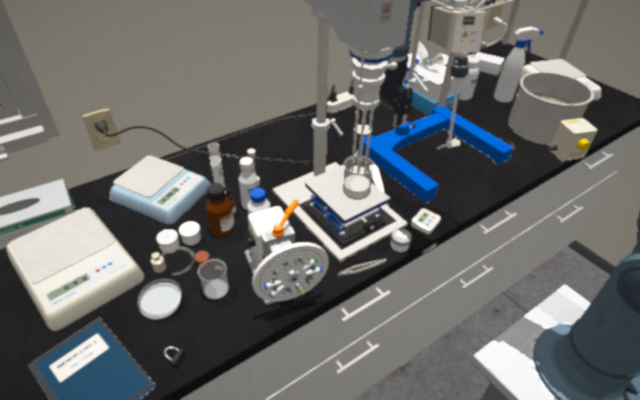

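View pics/side0.png

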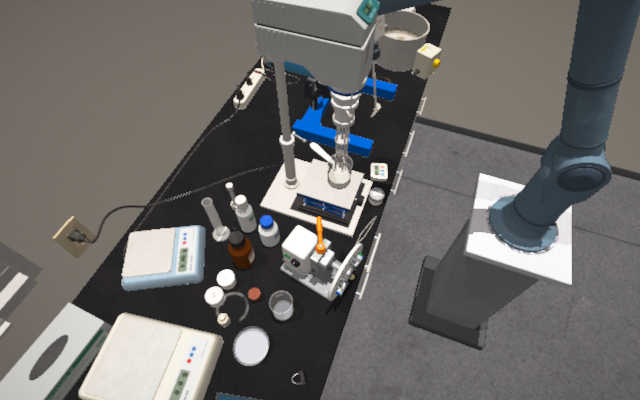

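The rotator is at about (285,250) in the scene view and (320,260) in the side view. Its wheel faces the robot, and the orange lever is at (287,215) and (320,235).

```bash
python3 - <<'E'
from h import *
a=cv2.imread('pics/scene0.png')[170:310,210:350]; b=cv2.imread('pics/side0.png')[200:310,260:400]
a=cv2.resize(a,None,fx=4,fy=4,interpolation=2)[:560,:400*1]
a=cv2.resize(cv2.imread('pics/scene0.png')[180:312,235:345],None,fx=3.6,fy=3.6,interpolation=2)
b=cv2.resize(cv2.imread('pics/side0.png')[200:332,270:380],None,fx=3.6,fy=3.6,interpolation=2)
cv2.imwrite('pics/c0.png',np.hstack([a,b]))
for n in('scene0','side0','wrist0'):
    im=cv2.imread(f'pics/{n}.png'); h=cv2.cvtColor(im,cv2.COLOR_BGR2HSV)
    m=cv2.inRange(h,(6,170,140),(18,255,255)); k,l,st,c=cv2.connectedComponentsWithStats(m)
    for i in range(1,k):
        if st[i,4]>25:
            p=np.argwhere(l==i)[:,::-1].astype(float); mu=p.mean(0); w=np.linalg.svd(p-mu)[2][0] if len(p)<3000 else 0
            t=(p-mu)@w; print(n,st[i],mu,mu+w*t.min(),mu+w*t.max())
E
```

```text
scene0 [273 201  25  36 177] [283.56497175 220.97740113] [295.08823789 200.48724274] [275.51580163 235.29007679]
side0 [316 216  10  38 157] [319.68789809 237.24840764] [318.60387447 215.96923686] [320.49423832 253.07670793]
```

View pics/c0.png

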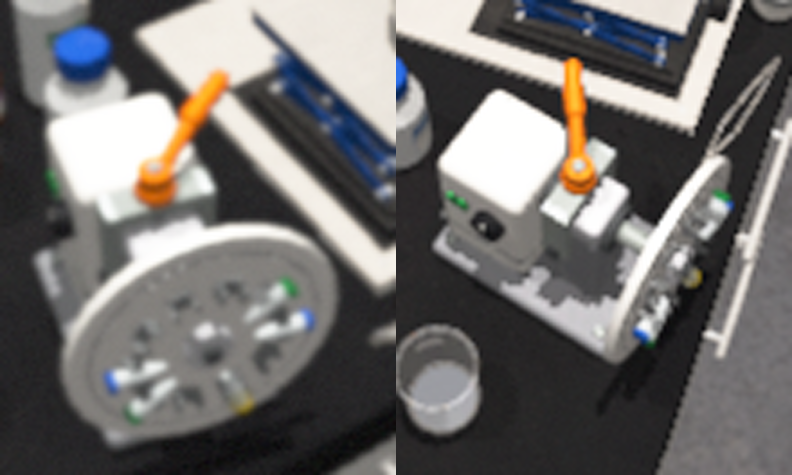

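View pics/wrist0.png

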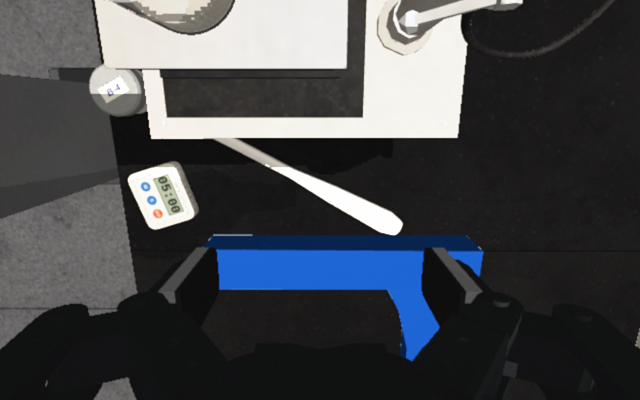

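```bash
python3 - <<'E'
from h import *
f=lambda x,y:(x/3.6+235,y/3.6+180); g=lambda x,y:((x-396)/3.6+270,y/3.6+200)
b=two('scene0',f(157,170),'side0',g(578,172)); t=two('scene0',f(220,75),'side0',g(572,63))
m=two('scene0',f(212,88),'side0',g(573,80))
hub=two('scene0',f(212,342),'side0',g(680,270))
print('boss',b,'tip',t,'grip',m,'hub',hub)
# jack / stirrer obstacles
print('jackplate corner',two('scene0',(307,188),'side0',(300,182)),'col',two('scene0',(322,122),'side0',(289,140)))
print('bottle cap', two('scene0',(257,192),'side0',(266,220)))
print('beaker rim',plane('scene0',(213,268),.07),plane('side0',(281,296),.07))
print('tweez',plane('scene0',(362,267),0.005))
print('stirrer beaker',two('scene0',(357,185),'side0',(340,173)))
print('head bottom',two('scene0',(362,60),'side0',(345,100)))
print('timer',plane('side0',(379,171),.016))
E
```

```text
boss (array([0.53072074, 0.38317832, 0.17045639]), np.float64(0.0039578600912789684)) tip (array([0.56162247, 0.31690216, 0.18980984]), np.float64(0.0019463940833647684)) grip (array([0.55659135, 0.32692334, 0.18723564]), np.float64(0.00041977775221779183)) hub (array([0.44585076, 0.40237463, 0.11490885]), np.float64(0.0057392268856627056))
jackplate corner (array([0.67289938, 0.19745489, 0.10762122]), np.float64(0.03948844089111485)) col (array([0.71726174, 0.1403887 , 0.24138836]), np.float64(0.000640994059825377))
bottle cap (array([0.71304025, 0.33321112, 0.11240228]), np.float64(0.0013282600211648155))
beaker rim [0.59127098 0.51512064 0.07      ] [0.59436032 0.50379272 0.07      ]
tweez [0.45002702 0.20652956 0.005     ]
stirrer beaker (array([0.5663785 , 0.13781366, 0.15070419]), np.float64(0.011111084128062604))
head bottom (array([0.55269731, 0.17933672, 0.47154673]), np.float64(0.010773129509420021))
timer [ 0.47446271 -0.02654296  0.016     ]
```

```bash
python3 - <<'E'
from h import *
P=[[.65,0,.23],[.65,0,.4],[.52,.38,.17],[.55,.25,.5]]
print(proj('scene0',P),proj('side0',P))
a=cv2.resize(cv2.imread('pics/scene0.png')[0:260,280:480],None,fx=2,fy=2,interpolation=2)
b=cv2.resize(cv2.imread('pics/side0.png')[0:260,220:420],None,fx=2,fy=2,interpolation=2)
cv2.imwrite('pics/c1.png',np.hstack([a,b]))
E
```

```text
[[383.08565167 121.39615017]
 [391.96642214  56.6365421 ]
 [281.93009632 230.47569702]
 [330.59409619  57.2534202 ]] [[329.18047316 115.81330665]
 [330.71821724  66.29479061]
 [325.31159501 247.41592199]
 [336.65240529 109.32545683]]
```

View pics/c1.png

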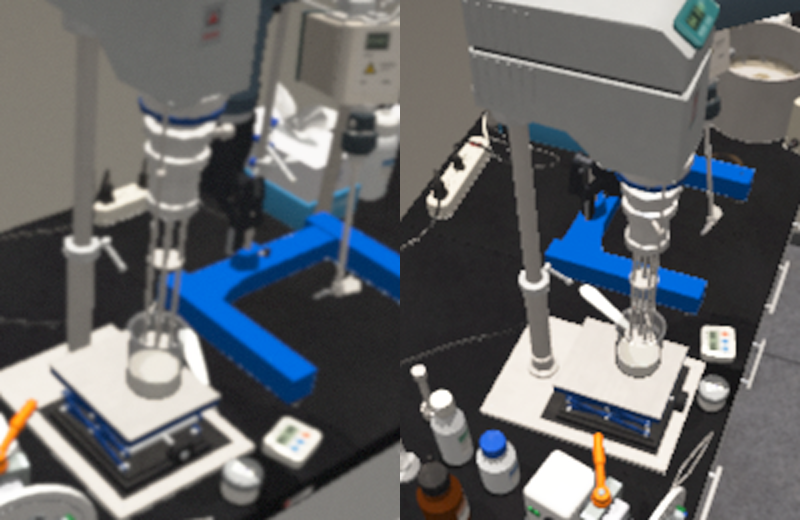

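```bash
python3 - <<'E'
from h import *
s=lambda x,y:(x/2+280,y/2); d=lambda x,y:((x-400)/2+220,y/2)
print('ring',two('scene0',s(180,108),'side0',d(650,182)))
print('chuckend',two('scene0',s(174,205),'side0',d(648,245)))
# head edges: candidate depths: side ray front corners at several z
for z in(.4,.45,.5,.55,.6,.65):
    print(z,'frontbot',plane('side0',d(690,150),z)[:2].round(3),'leftbot',plane('side0',d(478,110),z)[:2].round(3),'top?',plane('side0',d(697,75),z)[:2].round(3), 'sceneL',plane('scene0',s(95,30),z)[:2].round(3),'sceneBot',plane('scene0',s(150,95),z)[:2].round(3),'sceneBR',plane('scene0',s(255,95),z)[:2].round(3))
print('jack plate', [plane('side0',d(*p),.11)[:2].round(3) for p in((590,318),(690,345),(655,415),(558,390))])
E
```

```text
ring (array([0.56132651, 0.15346267, 0.47304273]), np.float64(0.011657560101716398))
chuckend (array([0.56137502, 0.14569153, 0.37027833]), np.float64(0.005930529150371712))
0.4 frontbot [0.558 0.002] leftbot [0.842 0.024] top? [ 0.596 -0.157] sceneL [ 0.932 -0.026] sceneBot [0.733 0.04 ] sceneBR [ 0.667 -0.064]
0.45 frontbot [0.543 0.066] leftbot [0.804 0.087] top? [ 0.578 -0.079] sceneL [0.822 0.056] sceneBot [0.646 0.115] sceneBR [0.587 0.023]
0.5 frontbot [0.529 0.131] leftbot [0.766 0.15 ] top? [ 0.561 -0.   ] sceneL [0.712 0.138] sceneBot [0.558 0.189] sceneBR [0.507 0.109]
0.55 frontbot [0.515 0.196] leftbot [0.727 0.212] top? [0.543 0.078] sceneL [0.603 0.22 ] sceneBot [0.471 0.264] sceneBR [0.427 0.195]
0.6 frontbot [0.501 0.26 ] leftbot [0.689 0.275] top? [0.526 0.156] sceneL [0.493 0.302] sceneBot [0.384 0.339] sceneBR [0.347 0.282]
0.65 frontbot [0.486 0.325] leftbot [0.65  0.338] top? [0.508 0.234] sceneL [0.383 0.385] sceneBot [0.296 0.413] sceneBR [0.267 0.368]
jack plate [array([0.667, 0.076]), array([0.505, 0.071]), array([0.514, 0.211]), array([0.661, 0.22 ])]
```

The lever grip measures (0.557, 0.327, 0.187), 62 mm from its axis at (0.531, 0.383), which agrees with the given sizes. The rotator's yaw is about -14°. A large mixer head at x > 0.5, y 0.07–0.22, z > 0.48 stands in the way, so I'll retract first and go round it.

>>> step_arm(motion=[[0, -0.6, -0.2, 0, 0], [0, -0.7, -0.2, 0, 0], [0, -0.7, -0.2, 0, 0], [0, -0.7, -0.2, 0, 0], [0, -0.7, 0, 0, 0], [0, -0.4, 0, 0, 0], [0, 0, 0, 0, 0]])

```text
clock: 1.02
tool_pos: [0.4205, -0.0002, 0.279]
tcp_rot: [[-0.0, 1.0, -0.0], [1.0, 0.0, 0.0], [0.0, -0.0, -1.0]]
force: [0.7, -0.3, -0.5]
opening: 0.999
gripper_force: 0.0
```

>>> step_arm(motion=[[0.6, -0.2, 0, 0, 0], [0.7, -0.2, 0, 0, 0], [0.7, -0.2, 0, 0, 0], [0.7, -0.1, 0, 0, 0], [0.7, 0, 0, 0, 0], [0.7, 0.3, 0, 0, 0], [0.7, 0.5, 0, 0, 0], [0.7, 0.6, 0, 0, 0]])

```text
clock: 2.02
tool_pos: [0.4655, 0.3323, 0.279]
tcp_rot: [[-0.001, 1.0, 0.0], [1.0, 0.001, 0.001], [0.001, 0.0, -1.0]]
force: [-0.3, -0.3, 0.1]
opening: 0.999
gripper_force: 0.0
```

```bash
python3 - <<'E'
from h import *
snap('wrist','w1')
E
```

>>> step_arm(motion=[[0.2, -0.3, 0, 0.5, 0.4], [0.3, -0.2, 0, 0.5, 0.4], [0, 0, 0, 0.5, 0.4], [0, 0, 0, 0.25, 0.4], [0, 0, 0, 0, 0.4]])

```text
clock: 2.7
tool_pos: [0.4359, 0.3605, 0.2789]
tcp_rot: [[0.242, 0.97, -0.0], [0.97, -0.242, -0.0], [-0.0, -0.0, -1.0]]
force: [0.1, -0.6, -0.2]
opening: 0.604
gripper_force: 0.0
```

```bash
python3 - <<'E'
from h import *
snap('wrist','w2');snap('scene','s2');snap('side','d2')
s=ctrl.get_state();print(s['opening'],s['tool_pos'],s['q'])
a,b=[cv2.resize(cv2.imread(f'pics/{f}.png'),(400,250)) for f in('s2','d2')]
w=[cv2.resize(cv2.imread(f'pics/{f}.png'),(400,250)) for f in('w1','w2')]
cv2.imwrite('pics/m2.png',np.vstack([np.hstack(w),np.hstack([a,b])]))
E
```

```text
0.600919969891351 [0.4356903  0.36049045 0.27920996] [-0.47378331  0.20471525 -0.33044252  1.73568816  0.07042123  1.21275197
 -1.06722853]
```

View pics/m2.png

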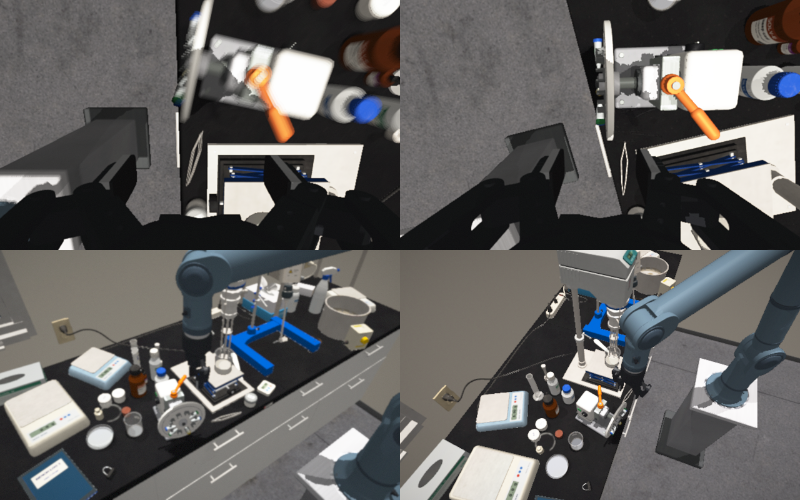

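```bash
python3 - <<'E'
from h import *
for n in('w1','w2'):
    im=cv2.imread(f'pics/{n}.png'); h=cv2.cvtColor(im,cv2.COLOR_BGR2HSV)
    m=cv2.inRange(h,(6,150,120),(20,255,255)); k,l,st,c=cv2.connectedComponentsWithStats(m)
    i=1+np.argmax(st[1:,4]); p=np.argwhere(l==i)[:,::-1].astype(float); mu=p.mean(0); w=np.linalg.svd(p-mu,full_matrices=False)[2][0]; t=(p-mu)@w
    e=[mu+w*t.min(),mu+w*t.max()]; e.sort(key=lambda q:q[1]); print(n,st[i],e)
    print(' tip@.187',plane(n,e[1],.187),'bossend@.172',plane(n,e[0],.172))
W=lambda x,y:((x-400)*1.6,y*1.6)
print('boss',plane('w2',W(674,85),.172))
print('wheel far/near',plane('w2',W(611,22),.112),plane('w2',W(601,134),.112), 'top front/back',plane('w2',W(606,80),.194),plane('w2',W(617,80),.194))
print('motor corners .14',[plane('w2',W(*q),.14).round(4) for q in((685,49),(743,51),(738,108),(680,108))])
print(proj('w2',[[.435,.36,.279],[.531,.383,.172],[.457,.402,.194]])/1.6)
cv2.imwrite('pics/w2c.png',cv2.resize(cv2.imread('pics/w2.png')[20:260,290:560],None,fx=2.4,fy=2.4,interpolation=2))
E
```

```text
w1 [ 414  122   57  106 1819] [array([414.49561491, 128.49057366]), array([460.55800402, 224.32867256])]
 tip@.187 [0.56742948 0.3151066  0.187     ] bossend@.172 [0.53314079 0.38265268 0.172     ]
w2 [ 417  118   95  106 2033] [array([422.94628691, 122.30949495]), array([508.38009111, 220.66986063])]
 tip@.187 [0.56447186 0.31335578 0.187     ] bossend@.172 [0.52021926 0.39558843 0.172     ]
boss [0.52943637 0.38331546 0.172     ]
wheel far/near [0.47963823 0.4764091  0.112     ] [0.42879486 0.32737445 0.112     ] top front/back [0.45422279 0.40929569 0.194     ] [0.46540175 0.40649947 0.194     ]
motor corners .14 [array([0.5598, 0.4189, 0.14  ]), array([0.63  , 0.3989, 0.14  ]), array([0.6181, 0.3271, 0.14  ]), array([0.5426, 0.3459, 0.14  ])]
[[199.39369869 160.92777094]
 [275.38426293  84.93573334]
 [210.18589525  86.18228177]]
```

View pics/w2c.png

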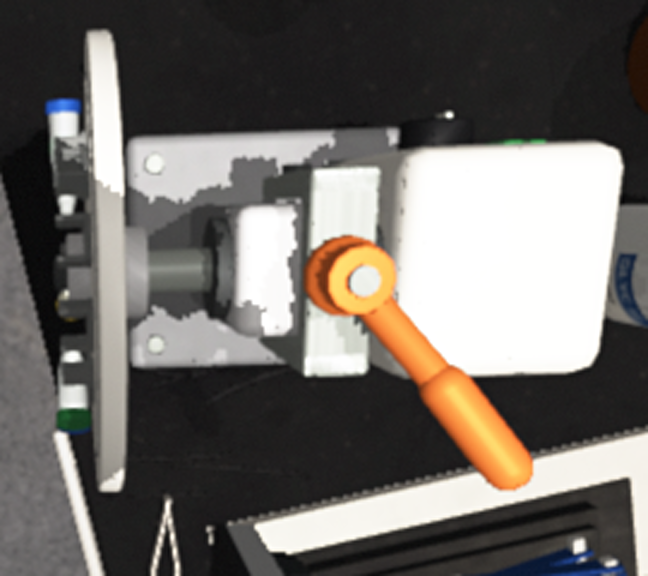

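```bash
python3 - <<'E'
from h import *
C=lambda x,y:(x/2.4+290,y/2.4+20)
P=lambda x,y,z:plane('w2',C(x,y),z)
print(ray('w2',(320,200))[0])
b=P(366,282,.178);t=P(513,475,.187);print('bolt',b,'tip',t,'d',np.linalg.norm((t-b)[:2]),np.degrees(np.arctan2(*(t-b)[:2][::-1])))
print('rim top f/b',P(93,270,.194),P(127,270,.194))
print('rim ends',P(100,31,.112),P(113,490,.112))
print('hubback',P(147,285,.112),'plate corners z~.01',P(130,140,.01),P(130,367,.01))
m=[P(418,150,.14),P(622,148,.14),P(598,372,.14),P(405,375,.14)];print('motor',m)
for a,c in((m[0],m[1]),(m[3],m[2])): v=(c-a)[:2];print(np.degrees(np.arctan2(v[1],v[0])),np.linalg.norm(v))
v=P(130,140,.01)-P(130,367,.01);print('plate yaw',np.degrees(np.arctan2(v[1],v[0]))-90,np.linalg.norm(v))
v=P(100,31,.112)-P(113,490,.112);print('wheel yaw',np.degrees(np.arctan2(v[1],v[0]))-90,np.linalg.norm(v))
# predicted with yaw
for yw in(-12,-14,-16):
    a=np.radians(yw);R=np.array([[np.cos(a),-np.sin(a)],[np.sin(a),np.cos(a)]]);print(yw,b[:2]+R@[-.076,0],b[:2]+R@[-.060,.056],b[:2]+R@[-.06,-.056])
# grip by triangulation scene0/w2 : tip
print(two('scene0',(220/3.6+235,75/3.6+180),'w2',C(520,482)),two('side0',((572-396)/3.6+270,63/3.6+200),'w2',C(520,482)))
E
```

```text
[0.45139969 0.42353177 0.41986836]
bolt [0.53019188 0.38254979 0.178     ] tip [0.56144384 0.31627557 0.187     ] d 0.07327317088143431 -64.75352599320347
rim top f/b [0.4529976  0.40661119 0.194     ] [0.46202614 0.40435295 0.194     ]
rim ends [0.47524201 0.47931102 0.112     ] [0.44085608 0.3142113  0.112     ]
hubback [0.47190646 0.39017629 0.112     ] plate corners z~.01 [0.48587096 0.44793289 0.01      ] [0.46112833 0.34068975 0.01      ]
motor [array([0.56556569, 0.41432463, 0.14      ]), array([0.6302705 , 0.39877238, 0.14      ]), array([0.61659544, 0.32549116, 0.14      ]), array([0.55091169, 0.34081089, 0.14      ])]
-13.515062815160016 0.06654760969217058
-13.128666621231112 0.06744663925570867
plate yaw -12.99168455577231 0.11006038494423082
wheel yaw -11.765015017083414 0.1686425489685055
-12 [0.45585266 0.39835108] [0.48314608 0.44980076] [0.45985997 0.34024823]
-14 [0.4564494  0.40093586] [0.48552176 0.45140167] [0.45842651 0.34272854]
-16 [0.45713599 0.40349823] [0.48795187 0.45291869] [0.45708048 0.34525738]
(array([0.56283644, 0.31552894, 0.18813529]), np.float64(0.002741951114361183)) (array([0.56197172, 0.31501234, 0.1892285 ]), np.float64(0.0008122041526540098))
```

>>> step_arm(motion=[[0.4, 0.1, 0, 0, 0.6], [0.32, 0.07, 0, 0, 0.6], [0, 0, 0.4, 0, 0.6], [0, 0, 0.5, 0, 0.6], [0, 0, 0.4, 0, 0.6], [0, 0, 0.42, 0, 0.6], [0, 0, 0, 0, 0.6], [0, 0, 0, 0, 0.6]])

```text
clock: 3.85
tool_pos: [0.4562, 0.4007, 0.1771]
tcp_rot: [[0.242, 0.97, 0.001], [0.97, -0.242, 0.001], [0.001, 0.001, -1.0]]
force: [-0.2, 0.1, 0.3]
opening: 0.401
gripper_force: 0.0
```

```bash
python3 - <<'E'
from h import *
snap('wrist','w3');snap('scene','s3');snap('side','d3')
s=ctrl.get_state();print(s['opening'],s['tool_pos'],s['force'])
a=cv2.resize(cv2.imread('pics/s3.png')[150:310,220:380],(400,400))
b=cv2.resize(cv2.imread('pics/w3.png')[60:360,90:510],(560,400))
cv2.imwrite('pics/m3.png',cv2.resize(np.hstack([a,b]),(800,333)))
E
```

```text
0.3996569690219285 [0.45646372 0.40107876 0.17777167] [-0.22366772 -0.63170264  0.09075042]
```

View pics/m3.png

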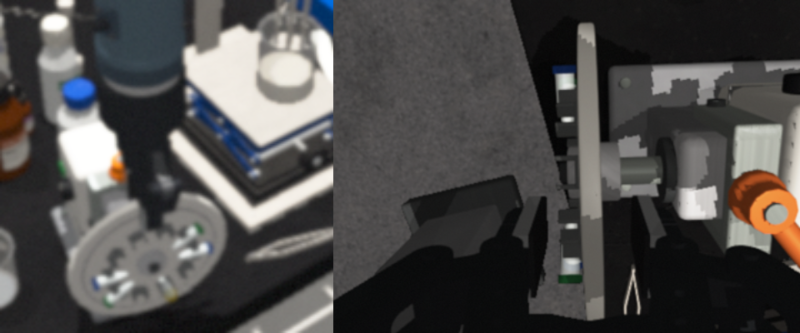

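The wheel's rim lies centred between the fingers, and the tubes are clear of them. Next I'll rock it towards the motor.

>>> step_arm(motion=[[0, 0.08, 0, 0, 0.6], [0, 0.07, 0, 0, 0.6], [0, 0, 0, 0, 0.6]])

```text
clock: 4.38
tool_pos: [0.4652, 0.3976, 0.1762]
tcp_rot: [[0.243, 0.97, 0.0], [0.97, -0.243, 0.0], [0.0, 0.0, -1.0]]
force: [0.7, 0.2, 0.2]
opening: 0.401
gripper_force: 0.0
```

>>> step_arm(motion=[[0, 0.03, 0, 0, 0.6], [0, 0.03, 0, 0, 0.6], [0, 0, 0, 0, 0.6]])

```text
clock: 4.75
tool_pos: [0.468, 0.3971, 0.176]
tcp_rot: [[0.242, 0.97, -0.0], [0.97, -0.242, -0.0], [-0.0, -0.0, -1.0]]
force: [0.3, 1.4, 0.6]
opening: 0.4
gripper_force: 0.0
```

>>> step_arm(motion=[[0, 0.02, 0, 0, 0.6], [0, 0.02, 0, 0, 0.6], [0, 0, 0, 0, 0.6]])

```text
clock: 5.12
tool_pos: [0.4698, 0.3968, 0.176]
tcp_rot: [[0.242, 0.97, -0.001], [0.97, -0.242, 0.0], [-0.0, -0.001, -1.0]]
force: [-0.8, -0.2, 0.0]
opening: 0.401
gripper_force: 0.4
```

>>> step_arm(motion=[[0, 0.02, 0, 0, 0.6], [0, 0.02, 0, 0, 0.6], [0, 0, 0, 0, 0.6]])

```text
clock: 5.5
tool_pos: [0.4725, 0.3964, 0.1763]
tcp_rot: [[0.242, 0.97, 0.0], [0.97, -0.242, 0.001], [0.001, -0.0, -1.0]]
force: [-1.6, 0.5, 2.5]
opening: 0.399
gripper_force: 0.9
```

>>> step_arm(motion=[[0, 0.02, 0, 0, 0.6], [0, 0.02, 0, 0, 0.6], [0, 0, 0, 0, 0.6]])

```text
clock: 5.88
tool_pos: [0.4739, 0.396, 0.1762]
tcp_rot: [[0.241, 0.97, -0.001], [0.97, -0.241, 0.0], [0.0, -0.001, -1.0]]
force: [-3.8, 0.7, 3.7]
opening: 0.403
gripper_force: 2.2
```

>>> step_arm(motion=[[0, 0.02, 0, 0, 0.6], [0, 0, 0, 0, 0.6], [0, 0, 0, 0, 0.6]])

```text
clock: 6.25
tool_pos: [0.4745, 0.3959, 0.1762]
tcp_rot: [[0.241, 0.971, -0.002], [0.971, -0.241, 0.0], [-0.0, -0.002, -1.0]]
force: [-6.3, 0.3, 4.8]
opening: 0.401
gripper_force: 3.0
```

```bash
python3 - <<'E'
from h import *
snap('side','d4');snap('wrist','w4');s=ctrl.get_state();print(s['clock'],s['force'],s['torque'],s['gripper_force'],s['tool_pos'])
E
```

```text
6.35 [-5.28277363  1.02776757  3.59175929] [0.21919877 1.35607356 0.04917016] 2.9692002333467826 [0.47446136 0.39593681 0.17623731]
```

>>> step_arm(motion=[[0, -0.12, 0, 0, 0.6], [0, -0.12, 0, 0, 0.6], [0, -0.1, 0, 0, 0.6], [0, 0, 0, 0, 0.6]])

```text
clock: 6.85
tool_pos: [0.4559, 0.4001, 0.1759]
tcp_rot: [[0.241, 0.97, 0.0], [0.97, -0.241, -0.0], [-0.0, 0.0, -1.0]]
force: [-0.3, 0.4, 0.6]
opening: 0.402
gripper_force: 0.0
```

>>> step_arm(motion=[[0, -0.03, 0, 0, 0.6], [0, -0.03, 0, 0, 0.6], [0, 0, 0, 0, 0.6]])

```text
clock: 7.22
tool_pos: [0.4527, 0.401, 0.1761]
tcp_rot: [[0.242, 0.97, -0.0], [0.97, -0.242, 0.0], [0.0, -0.0, -1.0]]
force: [-1.3, 0.4, 0.2]
opening: 0.397
gripper_force: 0.0
```

>>> step_arm(motion=[[0, -0.02, 0, 0, 0.6], [0, -0.02, 0, 0, 0.6], [0, 0, 0, 0, 0.6]])

```text
clock: 7.6
tool_pos: [0.4502, 0.4017, 0.1761]
tcp_rot: [[0.242, 0.97, -0.0], [0.97, -0.242, 0.0], [0.0, -0.0, -1.0]]
force: [-0.1, 0.7, 0.4]
opening: 0.401
gripper_force: 0.0
```

>>> step_arm(motion=[[0, -0.02, 0, 0, 0.6], [0, -0.02, 0, 0, 0.6], [0, 0, 0, 0, 0.6]])

```text
clock: 7.98
tool_pos: [0.4482, 0.402, 0.1761]
tcp_rot: [[0.242, 0.97, 0.0], [0.97, -0.242, -0.0], [0.0, 0.0, -1.0]]
force: [0.5, -0.4, -1.0]
opening: 0.404
gripper_force: 0.2
```

>>> step_arm(motion=[[0, -0.02, 0, 0, 0.6], [0, -0.02, 0, 0, 0.6], [0, 0, 0, 0, 0.6]])

```text
clock: 8.35
tool_pos: [0.4457, 0.4025, 0.1759]
tcp_rot: [[0.242, 0.97, -0.0], [0.97, -0.242, -0.0], [-0.0, -0.0, -1.0]]
force: [1.4, -0.3, -1.6]
opening: 0.402
gripper_force: 0.6
```

>>> step_arm(motion=[[0, -0.02, 0, 0, 0.6], [0, -0.02, 0, 0, 0.6], [0, 0, 0, 0, 0.6]])

```text
clock: 8.72
tool_pos: [0.4433, 0.4031, 0.176]
tcp_rot: [[0.242, 0.97, -0.0], [0.97, -0.242, -0.0], [-0.0, -0.0, -1.0]]
force: [1.5, -1.1, -1.7]
opening: 0.399
gripper_force: 0.7
```

>>> step_arm(motion=[[0, -0.02, 0, 0, 0.6], [0, 0, 0, 0, 0.6], [0, 0, 0, 0, 0.6]])

```text
clock: 9.1
tool_pos: [0.4422, 0.4035, 0.1761]
tcp_rot: [[0.242, 0.97, -0.0], [0.97, -0.242, -0.0], [-0.0, -0.0, -1.0]]
force: [1.5, -0.1, -0.5]
opening: 0.405
gripper_force: 0.7
```

>>> step_arm(motion=[[0, -0.02, 0, 0, 0.6], [0, -0.02, 0, 0, 0.6], [0, 0, 0, 0, 0.6]])

```text
clock: 9.48
tool_pos: [0.4405, 0.4039, 0.1761]
tcp_rot: [[0.242, 0.97, 0.001], [0.97, -0.242, 0.0], [0.0, 0.001, -1.0]]
force: [2.6, -0.4, -3.3]
opening: 0.399
gripper_force: 1.5
```

>>> step_arm(motion=[[0, -0.02, 0, 0, 0.6], [0, -0.02, 0, 0, 0.6], [0, 0, 0, 0, 0.6]])

```text
clock: 9.85
tool_pos: [0.4395, 0.4042, 0.1761]
tcp_rot: [[0.243, 0.97, 0.003], [0.97, -0.243, 0.0], [0.001, 0.003, -1.0]]
force: [5.3, 0.0, -4.1]
opening: 0.405
gripper_force: 2.8
```

```bash
python3 - <<'E'
from h import *
print('wristjoint',two('s2',(322,30),'d2',(384,130)))
for z in (.45,.5,.55,.6,.65,.7): print(z,'armfar',plane('d2',(590,10),z)[:2].round(3),'armnear',plane('d2',(400,120),z)[:2].round(3))
d=np.load('pics/d2.npz')['image']; h=cv2.cvtColor(d,cv2.COLOR_RGB2HSV)
a=cv2.resize(d[0:200,220:620,::-1],(800,400),interpolation=2)
b=cv2.resize(np.load('pics/s2.npz')['image'][0:100,220:420,::-1],(400,200),interpolation=2)
c=cv2.resize(np.load('pics/s3.npz')['image'][0:100,220:420,::-1],(400,200),interpolation=2)
cv2.imwrite('pics/m5.png',np.vstack([a,np.hstack([b,c])]))
E
```

```text
wristjoint (array([0.43625864, 0.36089363, 0.60234802]), np.float64(0.01853479265332729))
0.45 armfar [ 0.048 -0.424] armnear [0.432 0.18 ]
0.5 armfar [ 0.08  -0.314] armnear [0.428 0.234]
0.55 armfar [ 0.111 -0.204] armnear [0.424 0.288]
0.6 armfar [ 0.143 -0.094] armnear [0.42  0.343]
0.65 armfar [0.174 0.017] armnear [0.416 0.397]
0.7 armfar [0.206 0.127] armnear [0.412 0.451]
```

>>> step_arm(motion=[[0, 0.12, 0, 0, 0.6], [0, 0.13, 0, 0, 0.6], [0, 0, -0.3, 0, 0.6], [0, 0, -0.4, 0, 0.6], [0, 0, -0.25, 0, 0.6]])

```text
clock: 10.48
tool_pos: [0.4521, 0.4026, 0.2359]
tcp_rot: [[0.241, 0.971, 0.002], [0.971, -0.241, 0.003], [0.003, 0.001, -1.0]]
force: [-0.3, 0.3, -0.5]
opening: 0.398
gripper_force: 0.0
```

View pics/m5.png

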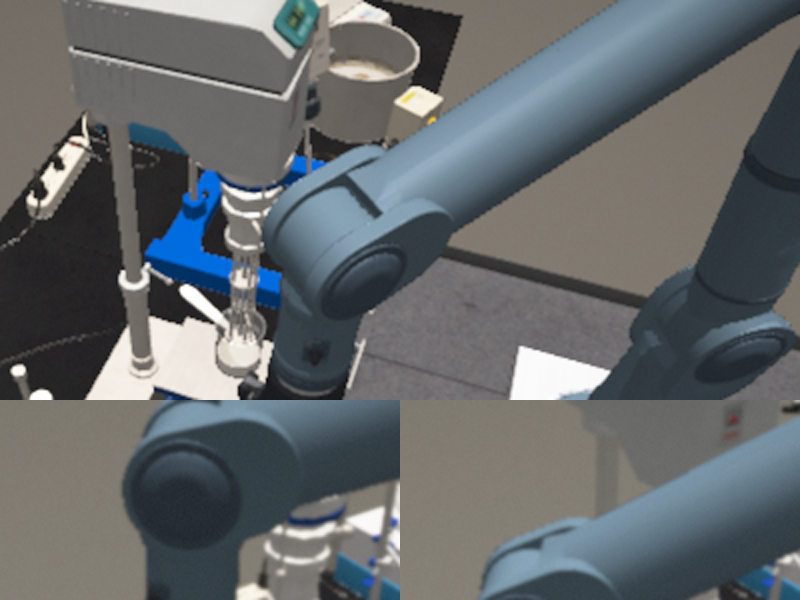

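The wrist joint sits about 0.32 m straight above the TCP, and the forearm comes in from the robot's right. I'll open wide and push with the far finger, so the arm stays clear of the mixer head at the start.

>>> step_arm(motion=[[-0.2, 0.34, 0, 0, 0.1], [-0.22, 0.4, 0, 0, 0.1], [-0.22, 0.4, 0, 0, 0.1], [-0.23, 0.4, 0, 0, 0.1], [0, 0, 0, -0.8, 0.1], [0, 0, 0, -0.8, 0.1], [0, 0, 0, -0.9, 0.1], [0, 0, 0, 0, 0.1]])

```text
clock: 11.48
tool_pos: [0.5289, 0.3286, 0.2338]
tcp_rot: [[-0.104, 0.995, 0.0], [0.995, 0.104, 0.001], [0.001, 0.0, -1.0]]
force: [0.3, 0.0, 0.3]
opening: 0.903
gripper_force: 0.0
```

```bash
python3 - <<'E'
from h import *
snap('side','d6');snap('scene','s6');snap('wrist','w6');s=ctrl.get_state();print(s['clock'],s['force'],s['tool_pos'],s['q'],s['effort'],s['opening'])
h=cv2.cvtColor(cv2.imread('pics/w6.png'),cv2.COLOR_BGR2HSV)
m=cv2.inRange(h,(6,150,120),(20,255,255)); k,l,st,c=cv2.connectedComponentsWithStats(m)
p=np.argwhere(l==1+np.argmax(st[1:,4]))[:,::-1].astype(float); print(len(p)); P=np.array([plane('w6',q,.186)[:2] for q in p[::5]])
mu=P.mean(0);w=np.linalg.svd(P-mu,full_matrices=False)[2][0];t=(P-mu)@w;print(mu+w*t.min(),mu+w*t.max(),np.degrees(np.arctan2(w[1],w[0])))
a=cv2.resize(cv2.imread('pics/d6.png')[0:300,220:540],(427,400));b=cv2.resize(cv2.imread('pics/w6.png'),(373,233))
cv2.imwrite('pics/m6.png',np.hstack([a,np.vstack([b,np.zeros((167,373,3),np.uint8)])]))
E
```

```text
11.625 [-0.32204244 -0.3904138   0.16156344] [0.52903676 0.32835876 0.23343638] [-0.35051767  0.35297027 -0.33657645  1.64981161  0.12471788  1.15969666
 -0.61432523] [ 2.83748430e-02 -4.08798730e+01 -2.62725234e+00 -2.48046076e+01
  6.62830076e-03  3.03768684e-03 -5.81305067e-03] 0.9006917116688938
2354
[0.52596306 0.39416381] [0.5611059  0.31830872] -65.14222141836103
```

View pics/m6.png

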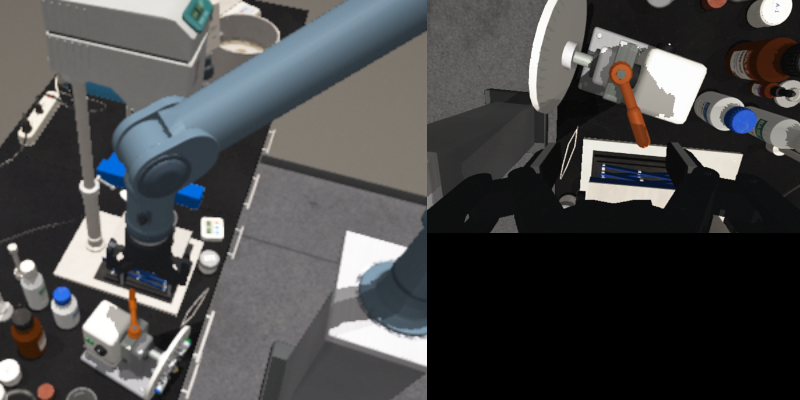

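>>> step_arm(motion=[[0, 0, 0.3, 0, 0.1], [0, 0, 0.3, 0, 0.1], [0, 0, 0.3, 0, 0.1], [0, 0, 0.24, 0, 0.1], [0, 0, 0, 0, 0.1]])

```text
clock: 12.25
tool_pos: [0.5282, 0.3273, 0.1624]
tcp_rot: [[-0.105, 0.995, -0.003], [0.995, 0.105, -0.002], [-0.002, -0.003, -1.0]]
force: [0.3, -0.8, 0.2]
opening: 0.898
gripper_force: 0.0
```

>>> step_arm(motion=[[0, -0.05, 0, 0, 0.1], [0, -0.05, 0, 0, 0.1], [0, -0.05, 0, 0, 0.1], [0, 0, 0, 0, 0.1]])

```text
clock: 12.75
tool_pos: [0.5214, 0.3264, 0.1655]
tcp_rot: [[-0.103, 0.995, 0.002], [0.995, 0.103, -0.0], [-0.0, 0.002, -1.0]]
force: [4.2, -2.1, -0.6]
opening: 0.902
gripper_force: 1.6
```

```bash
python3 - <<'E'
from h import *
s=ctrl.get_state();print(s['clock'],s['force'],s['tool_pos'],s['effort'].round(2) if hasattr(s['effort'],'round') else s['effort'],s['gripper_force'])
E
```

```text
12.75 [ 4.15275917 -2.09464026 -0.62499433] [0.52139216 0.32637636 0.1654577 ] [-2.010e+00 -4.147e+01 -4.910e+00 -2.180e+01 -9.000e-01  5.700e-01
  2.000e-02] 1.5810075402259827
```

>>> step_arm(motion=[[-0.008, -0.05, 0, 0, 0.1], [-0.008, -0.05, 0, 0, 0.1], [-0.008, -0.05, 0, 0, 0.1], [-0.008, -0.05, 0, 0, 0.1], [-0.008, -0.05, 0, 0, 0.1], [0, 0, 0, 0, 0.1]])

```text
clock: 13.5
tool_pos: [0.5062, 0.3225, 0.1653]
tcp_rot: [[-0.104, 0.995, 0.001], [0.995, 0.104, -0.001], [-0.001, 0.001, -1.0]]
force: [4.3, -2.0, 0.1]
opening: 0.896
gripper_force: 1.8
```

```bash
cat >> h.py <<'E'
def lever(f,z=.186):
    h=cv2.cvtColor(cv2.imread(f'pics/{f}.png'),cv2.COLOR_BGR2HSV)
    m=cv2.inRange(h,(6,150,100),(20,255,255)); k,l,st,c=cv2.connectedComponentsWithStats(m)
    p=np.argwhere(l==1+np.argmax(st[1:,4]))[:,::-1].astype(float); P=np.array([plane(f,q,z)[:2] for q in p])
    r=P-[.530,.3825]; R=np.hypot(*r.T); k=R>.03; v=r[k].mean(0); return np.degrees(np.arctan2(v[1],v[0])),R.max(),len(p)
E
python3 - <<'E'
from h import *
snap('wrist','w7'); print(lever('w6'),lever('w7')); s=ctrl.get_state();print(s['force'],s['tool_pos'],s['gripper_force'])
E
```

```text
(np.float64(-64.2729248343029), np.float64(0.07751811053950208), 3357) (np.float64(-83.13109033538348), np.float64(0.05920860036564387), 4581)
[ 4.41764416 -2.30120296  1.46030905] [0.50619529 0.32263144 0.1652142 ] 1.8063555657863617
```

>>> step_arm(motion=[[0, 0.13, -0.06, 0, 0.1], [0, 0.14, -0.07, 0, 0.1], [0, 0.13, 0, 0, 0.3], [0, 0, 0, 0.1, 0.6], [0, 0, 0, 0, 0.6], [0, 0, 0, 0, 0.6]])

```text
clock: 14.3
tool_pos: [0.5289, 0.3258, 0.1722]
tcp_rot: [[-0.091, 0.996, -0.001], [0.996, 0.091, -0.0], [-0.0, -0.001, -1.0]]
force: [-0.1, 0.3, -0.1]
opening: 0.403
gripper_force: 0.0
```

```bash
python3 - <<'E'
from h import *
snap('wrist','w8'); print(lever('w8')); s=ctrl.get_state();print(s['force'],s['tool_pos'],s['opening'])
E
```

```text
(np.float64(-81.22342191137096), np.float64(0.06178691060943399), 4204)
[-8.34244789e-04 -9.26811992e-02  8.50312712e-01] [0.52896608 0.32576695 0.1723138 ] 0.4022009231204102
```

>>> step_arm(motion=[[0.005, -0.025, 0, 0, 0.6], [0.005, -0.025, 0, 0.2, 0.6], [0, 0, 0, 0, 0.6]])

```text
clock: 14.72
tool_pos: [0.5273, 0.326, 0.1727]
tcp_rot: [[-0.062, 0.998, 0.002], [0.998, 0.062, 0.001], [0.0, 0.002, -1.0]]
force: [3.8, 0.4, -1.8]
opening: 0.405
gripper_force: 1.5
```

>>> step_arm(motion=[[0.005, -0.025, 0, 0.2, 0.6], [0.005, -0.025, 0, 0.2, 0.6], [0, 0, 0, 0, 0.6]])

```text
clock: 15.1
tool_pos: [0.5235, 0.3262, 0.1726]
tcp_rot: [[-0.006, 1.0, 0.0], [1.0, 0.006, -0.0], [-0.0, 0.0, -1.0]]
force: [2.9, -0.8, -1.9]
opening: 0.406
gripper_force: 1.7
```

>>> step_arm(motion=[[0.005, -0.025, 0, 0.18, 0.6], [0.005, -0.025, 0, 0.18, 0.6], [0, 0, 0, 0, 0.6]])

```text
clock: 15.48
tool_pos: [0.5203, 0.3267, 0.1725]
tcp_rot: [[0.044, 0.999, -0.0], [0.999, -0.044, -0.001], [-0.001, -0.0, -1.0]]
force: [3.4, -1.5, -0.8]
opening: 0.402
gripper_force: 1.6
```

>>> step_arm(motion=[[0.005, -0.025, 0, 0.18, 0.6], [0.005, -0.025, 0, 0.18, 0.6], [0, 0, 0, 0, 0.6]])

```text
clock: 15.85
tool_pos: [0.5173, 0.3273, 0.1725]
tcp_rot: [[0.094, 0.996, -0.0], [0.996, -0.094, -0.001], [-0.001, -0.0, -1.0]]
force: [3.9, -2.8, 0.7]
opening: 0.399
gripper_force: 1.7
```

>>> step_arm(motion=[[0.003, -0.025, 0, 0.18, 0.6], [0.003, -0.025, 0, 0.18, 0.6], [0, 0, 0, 0, 0.6]])

```text
clock: 16.23
tool_pos: [0.5154, 0.328, 0.1724]
tcp_rot: [[0.145, 0.989, 0.002], [0.989, -0.145, -0.0], [0.0, 0.002, -1.0]]
force: [6.3, -2.2, -2.1]
opening: 0.399
gripper_force: 2.9
```

```bash
python3 - <<'E'
from h import *
for i in range(4):
    d=snap('wrist','w9'); s=ctrl.get_state();print(s['clock'],np.round(s['force'],2),s['gripper_force'],(np.array(s['tcp_rot'])[:,1]@s['force']).round(2),s['tool_pos'])
print(lever('w9'))
E
```

```text
16.275 [ 5.14 -1.54 -1.53] 2.846572771668434 5.3 [0.51542173 0.32803013 0.17236988]
16.325 [ 5.28 -2.08 -2.66] 2.839112877845764 5.52 [0.51541739 0.32804455 0.17236119]
16.375 [ 6.39 -1.65 -1.68] 2.834862694144249 6.56 [0.51541696 0.3280503  0.17236202]
16.425 [ 5.7  -2.69 -0.66] 2.832653447985649 6.03 [0.51542911 0.32805962 0.17238612]
(np.float64(-94.68941086717155), np.float64(0.0611352265031772), 4431)
```

>>> step_arm(motion=[[0, -0.02, 0, 0, 0.6], [0, 0, 0, 0, 0.6]])

```text
clock: 16.68
tool_pos: [0.5148, 0.328, 0.1724]
tcp_rot: [[0.145, 0.989, 0.003], [0.989, -0.145, -0.0], [0.0, 0.003, -1.0]]
force: [6.1, -1.7, -1.8]
opening: 0.398
gripper_force: 3.3
```

```bash
cat >> h.py <<'E'
def feel(n=4):
    for i in range(n):
        ctrl.snapshot('side'); s=ctrl.get_state(); R=np.array(s['tcp_rot']); print(round(s['clock'],2),'F_tool',(R.T@s['force']).round(2),'T_tool',(R.T@s['torque']).round(3),'gf',round(s['gripper_force'],2),'pos',np.round(s['tool_pos'],4))
E
python3 -c "
from h import *
feel(4)"
```

```text
16.73 F_tool [-0.87  6.17  1.91] T_tool [-1.35  -0.179 -0.058] gf 3.31 pos [0.5148 0.328  0.1723]
16.77 F_tool [-1.4   6.37  2.37] T_tool [-1.34  -0.215 -0.027] gf 3.31 pos [0.5148 0.328  0.1723]
16.82 F_tool [-1.37  6.73  2.  ] T_tool [-1.362 -0.18  -0.094] gf 3.31 pos [0.5148 0.328  0.1724]
16.88 F_tool [-1.25  6.38  2.51] T_tool [-1.351 -0.246  0.009] gf 3.31 pos [0.5148 0.3281 0.1724]
```

>>> step_arm(motion=[[0, -0.02, 0, 0.08, 0.6], [0, 0, 0, 0, 0.6]])

```text
clock: 17.12
tool_pos: [0.5141, 0.3282, 0.1724]
tcp_rot: [[0.156, 0.988, 0.004], [0.988, -0.156, 0.0], [0.001, 0.004, -1.0]]
force: [7.7, -2.0, -3.9]
opening: 0.4
gripper_force: 3.8
```

```bash
python3 -c "
from h import *
feel(4)"
```

```text
17.18 F_tool [-0.11  7.4   2.67] T_tool [-1.482 -0.192 -0.064] gf 3.79 pos [0.5141 0.3282 0.1723]
17.23 F_tool [-0.1   8.38  2.94] T_tool [-1.551 -0.152 -0.05 ] gf 3.78 pos [0.5141 0.3282 0.1723]
17.27 F_tool [-0.88  7.3   3.62] T_tool [-1.583 -0.172 -0.032] gf 3.78 pos [0.5141 0.3282 0.1723]
17.32 F_tool [-0.62  7.41  2.55] T_tool [-1.549 -0.117  0.018] gf 3.78 pos [0.5141 0.3282 0.1723]
```

>>> step_arm(motion=[[0, -0.012, 0, 0.03, 0.6], [0, 0, 0, 0, 0.6], [0, 0, 0, 0, 0.6]])

```text
clock: 17.7
tool_pos: [0.5138, 0.3283, 0.1723]
tcp_rot: [[0.16, 0.987, 0.004], [0.987, -0.16, 0.0], [0.001, 0.004, -1.0]]
force: [8.0, -1.7, -2.7]
opening: 0.399
gripper_force: 4.1
```

```bash
python3 -c "
from h import *
feel(6)"
```

```text
17.75 F_tool [-0.59  8.59  3.62] T_tool [-1.693 -0.078 -0.045] gf 4.13 pos [0.5138 0.3282 0.1723]
17.8 F_tool [-0.61  8.28  3.79] T_tool [-1.682 -0.094 -0.082] gf 4.13 pos [0.5138 0.3283 0.1723]
17.85 F_tool [-0.03  7.12  3.13] T_tool [-1.663 -0.088 -0.034] gf 4.13 pos [0.5138 0.3283 0.1723]
17.9 F_tool [-0.36  8.23  4.02] T_tool [-1.71  -0.03  -0.042] gf 4.13 pos [0.5138 0.3283 0.1723]
17.95 F_tool [-0.61  8.15  3.01] T_tool [-1.649 -0.025 -0.072] gf 4.13 pos [0.5138 0.3283 0.1723]
18.0 F_tool [0.16 8.63 2.7 ] T_tool [-1.623 -0.051 -0.064] gf 4.13 pos [0.5138 0.3283 0.1724]
```

The lever comes up firm at about 8 N near the grip's middle, well short of forcing. I'll release it and go back to the rim.

>>> step_arm(motion=[[0, 0.07, 0, 0, 0.6], [0, 0.07, 0, 0, 0.6], [0, 0, -0.4, 0.3, 0.6], [0, 0, -0.5, 0.3, 0.6], [0, 0, 0, 0, 0.6]])

```text
clock: 18.62
tool_pos: [0.5193, 0.331, 0.2295]
tcp_rot: [[0.238, 0.971, 0.002], [0.971, -0.238, 0.005], [0.005, 0.001, -1.0]]
force: [-1.0, 0.2, -0.9]
opening: 0.404
gripper_force: 0.0
```

```bash
python3 - <<'E'
from h import *
snap('wrist','w10');print(lever('w10'));s=ctrl.get_state();R=np.array(s['tcp_rot']);print(s['tool_pos'],R[:,1],s['force'])
print('to go, units',R.T@(np.array([.4565,.400,.1765])-s['tool_pos'])/.06)
E
```

```text
(np.float64(-94.25526580378316), np.float64(0.07711595641345213), 3328)
[0.51851828 0.3299321  0.22762334] [ 9.71218529e-01 -2.38189464e-01 -5.90521446e-04] [-1.06847692  0.16377484 -1.10928072]
to go, units [ 0.88579544 -1.2815424   0.85508752]
```

>>> step_arm(motion=[[0.3, -0.42, 0, 0, 0.6], [0.3, -0.43, 0, 0, 0.6], [0.28, -0.43, 0, 0, 0.6], [0, 0, 0.3, 0.03, 0.6], [0, 0, 0.3, 0, 0.6], [0, 0, 0.25, 0, 0.6], [0, 0, 0, 0, 0.6]])

```text
clock: 19.55
tool_pos: [0.4575, 0.395, 0.1726]
tcp_rot: [[0.247, 0.969, -0.004], [0.969, -0.247, -0.004], [-0.005, -0.003, -1.0]]
force: [-0.1, -0.6, 0.3]
opening: 0.401
gripper_force: 0.0
```

>>> step_arm(motion=[[0, 0.08, 0, 0, 0.6], [0, 0.08, 0, 0, 0.6], [0, 0, 0, 0, 0.6]])

```text
clock: 19.92
tool_pos: [0.4683, 0.395, 0.1763]
tcp_rot: [[0.246, 0.969, 0.001], [0.969, -0.246, 0.001], [0.001, 0.001, -1.0]]
force: [0.0, -0.9, 0.4]
opening: 0.401
gripper_force: 0.0
```

>>> step_arm(motion=[[0, 0.02, 0, 0, 0.6], [0, 0.02, 0, 0, 0.6], [0, 0, 0, 0, 0.6]])

```text
clock: 20.3
tool_pos: [0.4691, 0.3948, 0.1756]
tcp_rot: [[0.244, 0.97, -0.0], [0.97, -0.244, 0.0], [0.0, -0.0, -1.0]]
force: [-1.4, 0.6, 0.9]
opening: 0.401
gripper_force: 0.3
```

>>> step_arm(motion=[[0, 0.02, 0, 0, 0.6], [0, 0.02, 0, 0, 0.6], [0, 0, 0, 0, 0.6]])

```text
clock: 20.68
tool_pos: [0.4704, 0.3945, 0.1756]
tcp_rot: [[0.244, 0.97, -0.002], [0.97, -0.244, 0.0], [-0.0, -0.002, -1.0]]
force: [-3.9, -0.2, 4.0]
opening: 0.4
gripper_force: 2.2
```

```bash
python3 -c "
from h import *
feel(3)"
```

```text
20.73 F_tool [-0.12 -4.48 -2.98] T_tool [ 0.999 -0.199 -0.019] gf 2.32 pos [0.4705 0.3945 0.1756]
20.77 F_tool [-0.6  -4.62 -4.14] T_tool [ 1.128 -0.19  -0.002] gf 2.44 pos [0.4705 0.3945 0.1756]
20.82 F_tool [-0.87 -4.75 -3.25] T_tool [ 1.153 -0.168 -0.075] gf 2.57 pos [0.4706 0.3945 0.1756]
```

>>> step_arm(motion=[[0, 0.015, 0, 0, 0.6], [0, 0.015, 0, 0, 0.6], [0, 0, 0, 0, 0.6], [0, 0, 0, 0, 0.6]])

```text
clock: 21.32
tool_pos: [0.4712, 0.3944, 0.1755]
tcp_rot: [[0.243, 0.97, -0.003], [0.97, -0.243, 0.0], [-0.001, -0.003, -1.0]]
force: [-6.3, -0.1, 5.3]
opening: 0.4
gripper_force: 3.5
```

```bash
python3 -c "
from h import *
feel(6)"
```

```text
21.38 F_tool [-1.78 -6.25 -3.51] T_tool [ 1.604 -0.36  -0.078] gf 3.5 pos [0.4712 0.3944 0.1755]
21.43 F_tool [-1.3  -6.63 -5.48] T_tool [ 1.645 -0.272 -0.101] gf 3.5 pos [0.4712 0.3943 0.1756]
21.48 F_tool [-1.15 -5.96 -4.22] T_tool [ 1.562 -0.345 -0.101] gf 3.5 pos [0.4712 0.3944 0.1756]
21.52 F_tool [-0.92 -6.67 -4.61] T_tool [ 1.614 -0.301 -0.045] gf 3.5 pos [0.4712 0.3944 0.1756]
21.57 F_tool [-1.59 -7.25 -4.61] T_tool [ 1.607 -0.305 -0.098] gf 3.5 pos [0.4712 0.3944 0.1756]
21.62 F_tool [-0.97 -6.4  -3.78] T_tool [ 1.597 -0.294 -0.056] gf 3.5 pos [0.4712 0.3944 0.1756]
```

>>> step_arm(motion=[[0, 0.013, 0, 0, 0.6], [0, 0.013, 0, 0, 0.6], [0, 0, 0, 0, 0.6], [0, 0, 0, 0, 0.6]])

```text
clock: 22.12
tool_pos: [0.4717, 0.3943, 0.1756]
tcp_rot: [[0.242, 0.97, -0.005], [0.97, -0.242, -0.0], [-0.001, -0.005, -1.0]]
force: [-7.9, 0.5, 5.9]
opening: 0.398
gripper_force: 4.2
```

```bash
python3 -c "
from h import *
feel(8)"
```

```text
22.18 F_tool [-2.44 -8.81 -5.51] T_tool [ 1.932 -0.425 -0.09 ] gf 4.24 pos [0.4717 0.3943 0.1756]
22.23 F_tool [-2.37 -8.02 -5.33] T_tool [ 1.911 -0.37  -0.112] gf 4.24 pos [0.4717 0.3943 0.1756]
22.27 F_tool [-1.08 -8.22 -4.4 ] T_tool [ 1.838 -0.389 -0.042] gf 4.24 pos [0.4717 0.3943 0.1756]
22.32 F_tool [-1.37 -8.58 -5.84] T_tool [ 1.9   -0.339 -0.079] gf 4.24 pos [0.4717 0.3943 0.1756]
22.38 F_tool [-2.01 -8.66 -5.35] T_tool [ 1.88  -0.314 -0.103] gf 4.24 pos [0.4717 0.3943 0.1756]
22.43 F_tool [-2.59 -7.97 -5.8 ] T_tool [ 1.95  -0.363 -0.121] gf 4.24 pos [0.4717 0.3943 0.1755]
22.48 F_tool [-0.99 -8.27 -4.35] T_tool [ 1.893 -0.432 -0.086] gf 4.24 pos [0.4717 0.3943 0.1755]
22.52 F_tool [-1.77 -8.5  -5.5 ] T_tool [ 1.871 -0.397 -0.086] gf 4.24 pos [0.4717 0.3943 0.1756]
```

>>> step_arm(motion=[[0, 0, 0, 0, 0.6], [0, -0.12, 0, 0, 0.6], [0, -0.12, 0, 0, 0.6], [0, -0.12, 0, 0, 0.6], [0, -0.09, 0, 0, 0.6], [0, 0, 0, 0, 0.6]])

```text
clock: 23.28
tool_pos: [0.4485, 0.3999, 0.1755]
tcp_rot: [[0.244, 0.97, 0.0], [0.97, -0.244, 0.0], [0.0, 0.0, -1.0]]
force: [0.9, 0.6, 0.9]
opening: 0.4
gripper_force: 0.0
```

>>> step_arm(motion=[[0, -0.02, 0, 0, 0.6], [0, -0.02, 0, 0, 0.6], [0, 0, 0, 0, 0.6]])

```text
clock: 23.65
tool_pos: [0.4465, 0.4002, 0.1755]
tcp_rot: [[0.245, 0.97, 0.0], [0.97, -0.245, -0.0], [-0.0, 0.0, -1.0]]
force: [-0.4, -0.5, 0.4]
opening: 0.399
gripper_force: 0.0
```

>>> step_arm(motion=[[0, -0.02, 0, 0, 0.6], [0, -0.02, 0, 0, 0.6], [0, 0, 0, 0, 0.6]])

```text
clock: 24.02
tool_pos: [0.4442, 0.4008, 0.1755]
tcp_rot: [[0.244, 0.97, 0.0], [0.97, -0.244, -0.0], [-0.0, 0.0, -1.0]]
force: [-0.4, -0.7, -0.1]
opening: 0.396
gripper_force: 0.1
```

>>> step_arm(motion=[[0, -0.02, 0, 0, 0.6], [0, -0.02, 0, 0, 0.6], [0, 0, 0, 0, 0.6]])

```text
clock: 24.4
tool_pos: [0.443, 0.4011, 0.1755]
tcp_rot: [[0.245, 0.969, 0.002], [0.969, -0.245, 0.0], [0.001, 0.002, -1.0]]
force: [2.5, 0.0, -1.8]
opening: 0.4
gripper_force: 1.6
```

>>> step_arm(motion=[[0, -0.015, 0, 0, 0.6], [0, -0.015, 0, 0, 0.6], [0, 0, 0, 0, 0.6]])

```text
clock: 24.78
tool_pos: [0.4422, 0.4013, 0.1756]
tcp_rot: [[0.246, 0.969, 0.003], [0.969, -0.246, 0.0], [0.001, 0.003, -1.0]]
force: [6.3, -0.9, -2.8]
opening: 0.397
gripper_force: 2.9
```

```bash
python3 -c "
from h import *
feel(4)"
```

```text
24.82 F_tool [1.37 5.68 3.61] T_tool [-1.274  0.28  -0.085] gf 2.9 pos [0.4422 0.4012 0.1755]
24.88 F_tool [1.35 6.   2.94] T_tool [-1.202  0.314 -0.026] gf 2.9 pos [0.4422 0.4013 0.1755]
24.93 F_tool [1.8  5.87 2.72] T_tool [-1.191  0.269 -0.111] gf 2.89 pos [0.4422 0.4012 0.1755]
24.98 F_tool [1.15 4.82 2.32] T_tool [-1.121  0.305 -0.134] gf 2.89 pos [0.4421 0.4013 0.1755]
```

>>> step_arm(motion=[[0, -0.018, 0, 0, 0.6], [0, -0.018, 0, 0, 0.6], [0, 0, 0, 0, 0.6], [0, 0, 0, 0, 0.6]])

```text
clock: 25.48
tool_pos: [0.4415, 0.4014, 0.1755]
tcp_rot: [[0.246, 0.969, 0.005], [0.969, -0.246, 0.001], [0.002, 0.005, -1.0]]
force: [8.7, 0.3, -4.1]
opening: 0.401
gripper_force: 3.9
```

```bash
python3 -c "
from h import *
feel(8)"
```

```text
25.52 F_tool [1.86 8.45 4.83] T_tool [-1.647  0.399 -0.081] gf 3.89 pos [0.4415 0.4014 0.1755]
25.57 F_tool [2.47 8.43 4.07] T_tool [-1.726  0.529 -0.111] gf 3.89 pos [0.4415 0.4014 0.1755]
25.62 F_tool [0.96 7.31 4.36] T_tool [-1.656  0.424 -0.106] gf 3.89 pos [0.4415 0.4014 0.1755]
25.68 F_tool [1.37 7.67 3.38] T_tool [-1.679  0.41  -0.191] gf 3.89 pos [0.4415 0.4014 0.1755]
25.73 F_tool [1.79 6.88 4.9 ] T_tool [-1.679  0.448 -0.082] gf 3.89 pos [0.4415 0.4014 0.1755]
25.77 F_tool [1.02 8.1  4.09] T_tool [-1.598  0.43  -0.064] gf 3.89 pos [0.4415 0.4014 0.1755]
25.82 F_tool [1.61 6.88 4.64] T_tool [-1.667  0.497 -0.095] gf 3.89 pos [0.4415 0.4014 0.1755]
25.88 F_tool [2.94 7.6  4.52] T_tool [-1.64   0.417 -0.137] gf 3.89 pos [0.4415 0.4014 0.1755]
```

>>> step_arm(motion=[[0, -0.012, 0, 0, 0.6], [0, 0, 0, 0, 0.6], [0, 0, 0, 0, 0.6], [0, 0, 0, 0, 0.6], [0, 0, 0, 0, 0.6], [0, 0, 0, 0, 0.6]])

```text
clock: 26.62
tool_pos: [0.4413, 0.4014, 0.1755]
tcp_rot: [[0.247, 0.969, 0.006], [0.969, -0.247, 0.001], [0.002, 0.006, -1.0]]
force: [9.3, -0.6, -5.1]
opening: 0.401
gripper_force: 4.2
```

```bash
python3 -c "
from h import *
feel(4)"
```

```text
26.68 F_tool [2.34 8.05 6.05] T_tool [-1.771  0.45  -0.126] gf 4.22 pos [0.4413 0.4014 0.1755]
26.73 F_tool [2.58 8.08 5.76] T_tool [-1.882  0.49  -0.099] gf 4.22 pos [0.4413 0.4014 0.1755]
26.77 F_tool [2.52 9.2  5.49] T_tool [-1.826  0.52  -0.085] gf 4.22 pos [0.4412 0.4015 0.1755]
26.82 F_tool [2.22 7.81 5.41] T_tool [-1.774  0.548 -0.128] gf 4.22 pos [0.4413 0.4014 0.1755]
```

>>> step_arm(motion=[[0, 0.12, 0, 0, 0.6], [0, 0.17, 0, 0, 0.6], [0, 0, -0.4, 0, 0.6], [0, 0, -0.6, 0, 0.6], [0, 0, -0.6, 0, 0.6], [0, 0, 0, 0, 0.6]])

```text
clock: 27.58
tool_pos: [0.4548, 0.4008, 0.2757]
tcp_rot: [[0.244, 0.97, 0.004], [0.97, -0.244, 0.006], [0.006, 0.003, -1.0]]
force: [0.4, 0.1, 0.5]
opening: 0.401
gripper_force: 0.0
```

```bash
python3 - <<'E'
from h import *
snap('wrist','w11');snap('scene','s11');print(lever('w11'));s=ctrl.get_state();print(s['tool_pos'],s['force'],s['clock'])
# bystanders unchanged in scene view? compare low region away from the arm
a,b=[cv2.GaussianBlur(cv2.imread(f'pics/{n}.png'),(5,5),0) for n in('scene0','s11')]
D=(cv2.absdiff(a,b).max(2)>50).astype(np.uint8);k,l,st,c=cv2.connectedComponentsWithStats(D);print([list(q) for q in st[1:] if q[4]>40])
E
```

```text
(np.float64(-95.82995848704013), np.float64(0.07254713635733898), 1861)
[0.45335671 0.39865435 0.27141095] [ 1.04177927 -0.33491782 -0.86810033] 27.675
[[np.int32(285), np.int32(0), np.int32(14), np.int32(7), np.int32(50)], [np.int32(267), np.int32(0), np.int32(87), np.int32(22), np.int32(771)], [np.int32(411), np.int32(0), np.int32(128), np.int32(37), np.int32(1857)], [np.int32(250), np.int32(14), np.int32(156), np.int32(106), np.int32(7565)], [np.int32(383), np.int32(40), np.int32(29), np.int32(74), np.int32(973)], [np.int32(272), np.int32(141), np.int32(32), np.int32(7), np.int32(100)], [np.int32(277), np.int32(175), np.int32(35), np.int32(58), np.int32(1102)], [np.int32(400), np.int32(228), np.int32(12), np.int32(11), np.int32(71)], [np.int32(613), np.int32(232), np.int32(23), np.int32(33), np.int32(321)], [np.int32(257), np.int32(241), np.int32(55), np.int32(29), np.int32(282)], [np.int32(510), np.int32(317), np.int32(50), np.int32(21), np.int32(525)], [np.int32(474), np.int32(341), np.int32(66), np.int32(35), np.int32(1341)], [np.int32(542), np.int32(379), np.int32(15), np.int32(12), np.int32(64)]]
```

```bash
python3 - <<'E'
from h import *
a,b=[cv2.Canny(cv2.imread(f'pics/{n}.png'),60,150) for n in('scene0','s11')]
ok=True
for n,(x,y) in dict(jar=(400,240),timer=(426,220),beaker=(213,279),tweez=(362,267)).items():
    t=a[y-14:y+15,x-16:x+17]; r=cv2.matchTemplate(b[y-24:y+25,x-26:x+27],t,cv2.TM_CCOEFF_NORMED); _,v,_,p=cv2.minMaxLoc(r); d=(p[0]-10,p[1]-10); print(n,round(v,2),d); ok&=max(map(abs,d))<2
print(ok)
if ok: print(ctrl.finish_job())
E
```

```text
jar 0.78 (0, 0)
timer 0.8 (0, 0)
beaker 0.87 (0, 0)
tweez 0.96 (0, 0)
True
the job is handed in; nothing more can be done
None
```

The job is handed in: I felt the play both ways, tightened the lever clockwise until it came up firm at about 8 N, and then held about 8 N on the rim towards and away from the motor with no play felt; the jar, timer, beaker and tweezers stayed put in the scene image, and I didn't check the bottle that way.

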